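# Ready the soldering place: tip the brick flat, stand the heat shield up

### The arm

A 6-joint arm with a two-finger parallel gripper is mounted at the origin on the work surface. World frame = base frame: x ahead of the robot, y to its left, z up, the work surface at z = 0. Lengths are in m, angles in degrees, forces in N, time in s.
With the tool pointing down it reaches from about 0.4 to 0.825 m from the base axis. Payload 7 kg.
Tool frame: the origin (TCP) lies at the centre of the arm's flange, where the gripper is bolted on; the fingertips stand 178 mm ahead of it and the grasp point (between the pads) lies 159 mm ahead of it; z points along the fingers, y is the line along which they close (so a half turn about z gives the same grasp; the last joint's range is limited). The gripper opens to 88 mm and grips with 3 to 60 N. Pads are 19 mm wide; open, the fingers measure 130 mm over their backs; the gripper's body (78 mm by 193 mm) begins 47 mm behind the grasp point.
Start: joints at [-57.806, 20.546, 0.682, 0, -70.136, -16.507], TCP at [0.182, -0.65, 0.405] pointing down, gripper open.
Joint ranges: [-176.03, 176.03], [-82.01, 121.73], [-58.28, 71.71], [-173.87, 95.51], [-174.79, -0.11], [-173.66, 173.66]. Speed limits (degrees/s): [136.94, 136.94, 172.46, 180, 180, 180].

### API

Orientations are given as [roll, pitch, yaw] about the fixed x, y, z axes, in that order (R = Rz(yaw) Ry(pitch) Rx(roll)).
In Python, from plant import telemetry, snapshot, workorder, nets gives the robot as it stands.
- The arm moves only by the shell command python3 -m creep 'ROWS'. ROWS is JSON, a list that holds one entry, the list of rows, each a list of 5 numbers: the shift along the tool's x, y, z normalised to -1 to 1, where 1 is 0.2 m, then the turn about the tool's z normalised to -1 to 1, where 1 is pi/2 rad, then the opening, from 0 (shut) to 1 (fully open). In form: [[[x, y, z, spin, hand], ...]]. A call has 1 to 8 rows; each row shifts and turns the commanded pose from where the row before left it, along the tool's axes as they then stand; what a row does not reach is not made up. A row lasts 1/12 s, in which the tool goes at most 41.7 mm and 7.16 degrees, less where a joint would pass 70% of its speed; a pose out of reach is approached as far as the arm can. A call with a number of a shift or a turn outside -1 to 1 is refused whole. A call with a gripper value outside its range is refused whole. The fingers move at their own pace and stop on an object; the grip force is fixed at half the most. Time passes only in rows, so rows that do not move let the fingers close. It gives the time, the measured TCP pose, the force, the opening and the grip force at its end, in the units of the state.
- telemetry.get_obs(): the state, without advancing time (a new reading comes with each control period).
- snapshot(name): name is "side" or "top"; returns a dict with "frame" (420x560x3 uint8, red, green, blue), "fx", "fy", "cx", "cy" (pixels), "rvec" (rotation vector, rad) and "tvec" (3), from world to camera coordinates, as OpenCV has them. Camera axes: x right, y down, z forward; pixel columns grow to the right and rows downward; lengths in m; the calibration is good to about 2 mm. A picture is of the moment at which its call begins. There is no depth.
- workorder.close_job(): hands the job in; it is judged then, once.
Trained networks look in a picture, given as the dict that the camera call returned (one of the last four; its "shot" number tells which), for a name from the list of things; names that differ only in an ending like _2 or _b are one class to them, and where a whole thing is asked for, a point or a joint stands for the part that bears it (a point fixed in the world has none). Each returns a list of dicts, best first, with "confidence" (0 to 1); they miss things now and then, are a little off and sometimes report something else, mostly with a low value. They report only what shows in the picture. A call takes as long as a camera call. They do not tell look-alikes from the thing itself.
- nets.find_in(picture, query): "uv" ([column, row] in pixels, amid what is visible of it).
- nets.masks_of(picture, query): "region" (420x560 bool, what is visible of it) and "uv" ([column, row] in pixels, amid what is visible of it).
- nets.landmark_of(picture, query): "uv" ([column, row] in pixels: a listed point, or the origin of a listed thing).
The state is a dict: "clock": time; "joint_pos": joint angles; "qvel": joint speeds; "tau": joint torques, N m; "tool_pos": TCP position; "orientation": TCP orientation; "force": force on the tool from outside, world axes, zero at the start; "moment": the same for the moment, N m; "opening": finger opening in m; "gripper_force": force on a finger pad.
Only numpy, scipy, OpenCV 4.12 (cv2) and the standard library are available. Lean on these libraries where they do the work, as an engineer would, in place of code of your own. Each camera call takes 0.05 s, during which the arm holds its last target. There are 200 camera calls.

### The job

Get the soldering place ready by pushing only, with the fingertips or the outside of the fingers. Tip the soldering brick, which stands on its long edge, over onto its clean face so that it lies flat on the bench right beside where it stood with its scorched brown face up, and push the leaning heat shield up until it stands fully upright against its stop. Do not pinch, lift or carry anything, and leave the jar, the torch and the bench block where they are.

Things in the scene. Friction and masses are not known exactly. Their poses are not given: they have to be found in the camera images.
- brick: Loose soldering brick, 30 x 140 x 75 mm (its x, y, z), about 0.35 kg, standing on its long edge at any yaw. Origin: centre of its underside as it stands. +x: normal of the scorched brown face (8 mm brown layer, also seen as a stripe on the top edge); -x: normal of the pale clean face; z up while it stands. A few N near its top tips it without sliding; it topples past 22 degrees.
- brick_center (a point): Centre of the brick, 37.5 mm above the bench while it stands, 15 mm when it lies flat. When the brick is tipped by a push, the face that was pushed ends up on top.
- shield_stand: Fixed dark steel foot plate of the heat shield, 60 x 180 x 10 mm (x, y, z), with hinge ears at its ends up to 30 mm high. Origin: centre of its underside, on the bench. +x: the direction in which the leaf leans over, away from the robot side; y: along the hinge.
- shield_hinge (a point): Middle of the hinge line, 22 mm above the bench, above the foot plate's origin; axes as the foot plate's.
- shield (a joint): Lean of the copper-coloured leaf, rad: 0 = upright against its stop, 1.2 = leaning furthest towards the foot plate's +x; starts at 0.6 to 1.0. Stiff hinge: the leaf stays where it is left, and takes about 2 to 4 N at its top edge to move. Leaf 152 mm wide, 4 mm thick, with a rolled top edge of 8 mm diameter.
- shield_top (a point): Middle of the leaf's rolled top edge (its axis), 140 mm from the hinge line.
- flux_jar: Small white jar with a blue lid, 40 mm diameter, 50 mm high, loose bystander. Origin: centre of its underside.
- torch: Hand torch lying on the bench, black handle and brass nozzle, 160 mm long along its y (-80 to +80 mm), 25 mm high, loose bystander. Origin: on the bench under its middle.
- bench_block: Small steel block on a wooden base, 50 x 50 x 27 mm, loose bystander. Origin: centre of its underside.
There are look-alikes about, which are no part of the job. What is shaped like the brick but blue or pink is not meant.

How it is judged:
By the outcome, as a careful person would: the job done as asked, in the order asked, and still so for the second after the job is handed in, with the robot touching nothing.
It also fails if it takes over 50 s, if anything falls off the work surface, if the arm or the gripper's body presses on something with over 40 N, if the wrist force passes 120 N, or if a joint passes its speed limit or range.

## Working session

There is one attempt and no reset: what is moved stays moved. The work goes in short steps, Python scripts to look and compute and a shell command to move; the robot and the scene stay as the last step left them, time stands still between calls to the robot, and variables do not carry over. Pictures are saved under pics/ and viewed, at most 10 in all, crops included, and the job is handed in when it is done.

```bash
mkdir -p pics; ls; cat > h.py <<'E'
import numpy as np, cv2
from plant import telemetry, snapshot, workorder, nets
def cam(s):
    R=cv2.Rodrigues(np.array(s["rvec"],float))[0]; t=np.array(s["tvec"],float).ravel()
    K=np.array([[s["fx"],0,s["cx"]],[0,s["fy"],s["cy"]],[0,0,1.]])
    return K,R,t
def ray(s,uv):
    K,R,t=cam(s); d=R.T@np.linalg.inv(K)@np.array([uv[0],uv[1],1.]); return -R.T@t,d/np.linalg.norm(d)
def onz(s,uv,z):
    c,d=ray(s,uv); return c+d*(z-c[2])/d[2]
def tri(s1,u1,s2,u2):
    c1,d1=ray(s1,u1);c2,d2=ray(s2,u2)
    a=np.linalg.lstsq(np.array([d1,-d2]).T,c2-c1,rcond=None)[0]
    p,q=c1+a[0]*d1,c2+a[1]*d2
    return (p+q)/2,np.linalg.norm(p-q)
def proj(s,p):
    K,R,t=cam(s); q=K@(R@np.array(p,float)+t); return q[:2]/q[2]
def save(s,name): cv2.imwrite(f"pics/{name}.png",s["frame"][:,:,::-1])
E
python3 - <<'E'
from h import *
np.set_printoptions(precision=4,suppress=True)
S={n:snapshot(n) for n in("side","top")}
for n,s in S.items():
    save(s,n+"0"); c,d=ray(s,(280,210)); print(n,c,d,s["fx"])
    for q in["brick","shield_stand","shield","flux_jar","torch","bench_block"]:
        print(q,[(np.round(r["uv"],1).tolist(),round(r["confidence"],2)) for r in nets.find_in(s,q)])
    for q in["brick","brick_center","shield_hinge","shield_top","shield_stand","flux_jar","torch","bench_block"]:
        print("L",q,[(np.round(r["uv"],1).tolist(),round(r["confidence"],2)) for r in nets.landmark_of(s,q)])
im=np.hstack([cv2.imread("pics/side0.png"),cv2.imread("pics/top0.png")])
o=telemetry.get_obs();print(o)
E
```

```text
pics
side [ 0.5115 -0.6605  0.8605] [ 0.0862  0.726  -0.6823] 438.36214573568316
brick [([245.4, 218.8], 0.86), ([307.4, 215.3], 0.83), ([202.1, 272.6], 0.71)]
shield_stand [([267.9, 337.3], 0.89)]
shield [([270.1, 328.1], 0.7)]
flux_jar [([296.3, 272.1], 0.75)]
torch [([348.8, 281.3], 0.63)]
bench_block [([297.0, 180.3], 0.68)]
L brick [([205.7, 280.9], 0.93), ([244.8, 226.8], 0.69)]
L brick_center [([307.4, 218.7], 0.95), ([243.7, 221.4], 0.9), ([206.0, 269.0], 0.59)]
L shield_hinge []
L shield_top [([297.5, 311.3], 0.62)]
L shield_stand [([240.1, 222.8], 0.62), ([248.0, 346.3], 0.56)]
L flux_jar [([296.7, 281.1], 0.75)]
L torch [([345.4, 282.1], 0.6), ([249.6, 345.3], 0.32)]
L bench_block [([297.5, 183.7], 0.54)]
top [0.4595 0.0853 1.1782] [ 0.1358 -0.0246 -0.9904] 433.70909999885237
brick [([227.1, 245.4], 0.96), ([286.1, 292.1], 0.75), ([238.6, 182.1], 0.61)]
shield_stand [([369.2, 244.3], 0.92)]
shield [([366.5, 236.2], 0.96), ([164.1, 179.9], 0.58)]
flux_jar [([299.3, 207.3], 0.72)]
torch [([314.0, 161.0], 0.59)]
bench_block [([165.7, 179.0], 0.92)]
L brick [([285.7, 289.5], 0
[... 207 characters left out ...]
shield_top [([370.1, 212.9], 0.8), ([165.8, 179.4], 0.47)]
L shield_stand [([363.6, 257.2], 0.69)]
L flux_jar [([298.0, 208.3], 0.76)]
L torch [([309.6, 161.8], 0.74)]
L bench_block [([165.9, 179.9], 0.93)]
{'clock': 1.5, 'joint_pos': array([-57.8076,  20.5478,   0.6833,  -0.0007, -70.1367, -16.5072]), 'qvel': array([ 0.089 , -0.0834, -0.0146, -0.1099,  0.1182,  0.0581]), 'tau': array([  0.0013, -58.2367,  29.3307,   7.0025,   0.0127,   0.    ]), 'tool_pos': array([ 0.1825, -0.6499,  0.4047]), 'orientation': array([ 179.9987,    0.0003, -164.3151]), 'force': array([-0.1557, -1.1946, -0.403 ]), 'moment': array([ 0.0451,  0.0386, -0.0161]), 'gripper_force': 0.0, 'opening': 0.08740396884579406}
```

View pics/side0.png

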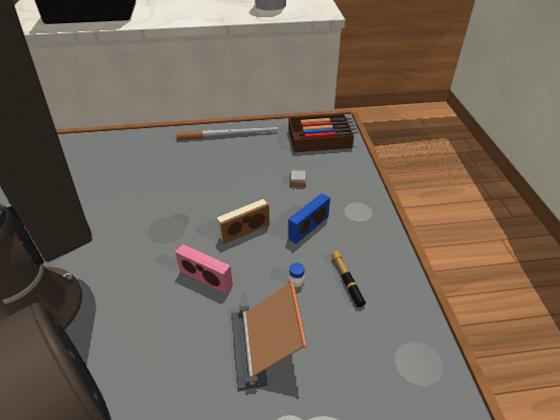

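View pics/top0.png

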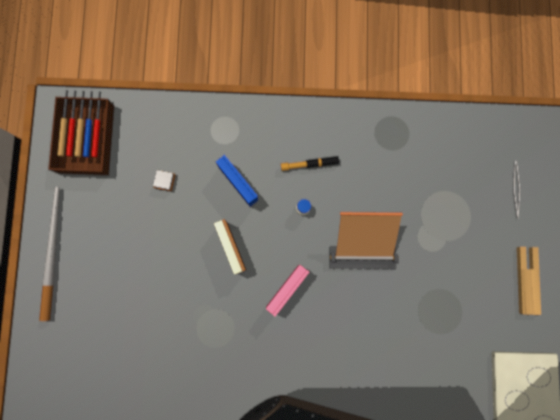

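The candidates for the brick are the pale/brown one (side 245,219; top 227,245), the blue one (side 309,217; top 238,182) and the pink one (side 204,269; top 286,290). The description picks the pale/brown one. Its brown face points towards the side camera, about -y, so I push it towards +y. The shield (top 366,236) leans away from the robot.

```bash
python3 - <<'E'
from h import *
np.set_printoptions(precision=4,suppress=True)
s=snapshot("side");t=snapshot("top")
def best(f,p,q,near,r=25):
    L=[x for x in f(p,q) if np.hypot(*(np.array(x["uv"])-near))<r]
    return L[0] if L else None
for q,ns,nt in[("brick_center",(245,219),(228,246)),("brick",(245,226),(229,247)),("shield_top",(298,312),(370,212)),("shield_hinge",(250,345),(364,256)),("shield_stand",(248,346),(364,257)),("flux_jar",(297,281),(299,208)),("torch",(345,282),(310,162)),("bench_block",(297,183),(166,180))]:
    a=best(nets.landmark_of,s,q,ns);b=best(nets.landmark_of,t,q,nt)
    if a and b: print(q,*tri(s,a["uv"],t,b["uv"]))
    else: print(q,bool(a),bool(b))
for p,q,n,z in[(t,"brick",(228,246),.075),(t,"brick",(286,290),.075),(t,"brick",(238,182),.075),(t,"shield",(367,236),.1),(t,"shield_stand",(367,250),.01),(t,"torch",(310,162),.012),(t,"flux_jar",(300,208),.05)]:
    m=best(nets.masks_of,p,q,n)
    if m is None: print(q,None);continue
    c=m["region"].astype(np.uint8); r=cv2.minAreaRect(cv2.findNonZero(c)); bx=cv2.boxPoints(r)
    print(q,c.sum(),np.round(r[1],1),[np.round(onz(p,u,z)[:2],3).tolist() for u in bx],"px",np.round(bx).tolist())
c1=cv2.resize(s["frame"][185:255,200:290],None,fx=4.4,fy=4.4,interpolation=cv2.INTER_CUBIC)
c2=cv2.resize(t["frame"][205:285,190:270],None,fx=4,fy=4,interpolation=cv2.INTER_CUBIC)
o=np.zeros((330,740,3),np.uint8);o[:c1.shape[0],:c1.shape[1]]=c1[:330];o[:320,410:730]=c2
s["frame"]=o;save(s,"crop")
E
```

```text
brick_center [0.5136 0.1834 0.0438] 0.010548393171306656
brick [0.5131 0.1877 0.0099] 0.010631661537747708
shield_top [ 0.6052 -0.1702  0.1223] 0.005583602302773986
shield_hinge [ 0.4969 -0.171   0.0171] 0.0057320646440014306
shield_stand [ 0.4921 -0.1755  0.0222] 0.009352098734499544
flux_jar [ 0.6303 -0.0043  0.0014] 0.003077328497817969
torch [ 0.752  -0.0153  0.0028] 0.013618662275510986
bench_block [0.6912 0.3665 0.0114] 0.0045436164646181975
brick 621 [54.5 13.6] [[0.568, 0.228], [0.583, 0.197], [0.459, 0.135], [0.444, 0.165]] px [[213.0, 225.0], [225.0, 219.0], [248.0, 268.0], [235.0, 274.0]]
brick 743 [14.  56.4] [[0.363, 0.092], [0.477, 0.009], [0.456, -0.02], [0.343, 0.063]] px [[263.0, 308.0], [298.0, 263.0], [309.0, 272.0], [275.0, 317.0]]
brick 730 [57.9 13.6] [[0.73, 0.234], [0.754, 0.208], [0.638, 0.11], [0.615, 0.136]] px [[213.0, 162.0], [224.0, 153.0], [260.0, 199.0], [250.0, 207.0]]
shield 2743 [63.2 47. ] [[0.49, -0.084], [0.608, -0.085], [0.61, -0.245], [0.492, -0.243]] px [[336.0, 259.0], [337.0, 212.0], [400.0, 213.0], [399.0, 260.0]]
shield_stand 3547 [71.5 59. ] [[0.465, -0.078], [0.625, -0.082], [0.623, -0.278], [0.462, -0.271]] px [[328.0, 269.0], [331.0, 210.0], [402.0, 213.0], [400.0, 272.0]]
torch 451 [ 9.3 57.9] [[0.752, 0.059], [0.777, -0.099], [0.751, -0.103], [0.726, 0.056]] px [[280.0, 162.0], [338.0, 156.0], [339.0, 165.0], [281.0, 172.0]]
flux_jar 201 [15. 15.] [[0.642, 0.019], [0.644, -0.021], [0.604, -0.022], [0.602, 0.017]] px [[295.0, 200.0], [310.0, 200.0], [310.0, 215.0], [295.0, 215.0]]
```

View pics/crop.png

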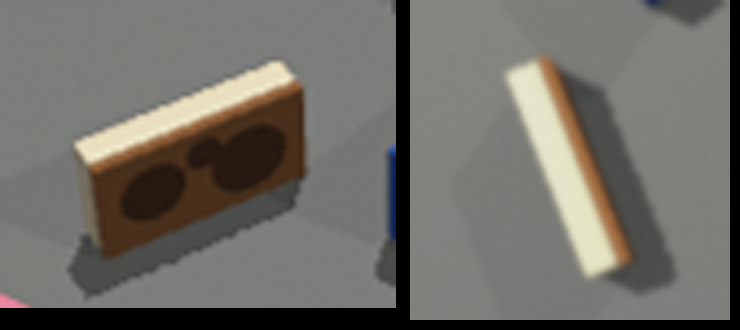

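The crop confirms it: brown face towards the side camera, pale stripe plus brown stripe on top, and the brown edge in the top view runs from (224,219) to (245,270). I'll close the hand and travel high towards the brown side of the brick.

```bash
python3 -m creep '[[[-0.115,0.133,0,0,0],[-0.115,0.133,0,0,0],[-0.115,0.133,0,0,0],[-0.115,0.133,0,0,0],[-0.115,0.133,0,0,0],[-0.115,0.133,0,0,0],[-0.115,0.133,0,0,0],[-0.115,0.133,0,0,0]]]' && python3 -m creep '[[[-0.115,0.133,0,0,0],[-0.115,0.133,0,0,0],[-0.115,0.133,0,0,0],[-0.115,0.133,0,0,0],[-0.115,0.133,0,0,0],[-0.115,0.133,0,0,0],[-0.115,0.133,0,0,0],[-0.115,0.133,0,0,0]]]' && python3 -m creep '[[[-0.115,0.133,0,0,0],[-0.115,0.133,0,0,0],[-0.115,0.133,0,0,0],[-0.115,0.133,0,0,0],[-0.115,0.133,0,0,0],[-0.115,0.133,0,0,0],[-0.115,0.133,0,0,0],[0,0,0,0,0]]]'
cat >> h.py <<'E'
def rows(dst,yaw_t=None):
    "shift (normalised, tool axes) and spin from the present pose to dst"
    o=telemetry.get_obs(); y=np.radians(o["orientation"][2]); d=np.array(dst)-o["tool_pos"]
    v=np.array([d[0]*np.cos(y)+d[1]*np.sin(y), d[0]*np.sin(y)-d[1]*np.cos(y), -d[2]])/.2
    sp=None if yaw_t is None else -((yaw_t-o["orientation"][2]+180)%360-180)/90
    print("pose",o["tool_pos"].round(4),o["orientation"].round(2),"F",o["force"].round(1),"t",o["clock"],"shift",v.round(3),"spin",sp)
E
python3 - <<'E'
from h import *
t=snapshot("top")
P=[onz(t,u,.075)[:2] for u in[(213.8,223),(223.7,219.3),(245.5,270.5),(234.3,274.5)]]
c=np.mean(P,0); a=(P[0]+P[1]-P[2]-P[3]); L=np.linalg.norm(a)/2; a/=np.linalg.norm(a)
n=np.array([a[1],-a[0]]); print(c,L,"along",np.degrees(np.arctan2(a[1],a[0])),n)
st=c+.08*n; yaw=np.degrees(np.arctan2(-n[1],-n[0]))+90
print(st,yaw); rows([*st,.405],yaw); rows([*st,.238],yaw)
E
```

```text
clock: 3.42
tool_pos: [0.3024, -0.3937, 0.4049]
orientation: [-180.0, 0.0, -164.3]
force: [0.4, 0.1, 0.1]
opening: 0.0396
gripper_force: 0.0
clock: 4.08
tool_pos: [0.4219, -0.1389, 0.4052]
orientation: [-180.0, 0.1, -164.3]
force: [0.4, -0.9, 0.4]
opening: 0.0006
gripper_force: 0.0
clock: 4.75
tool_pos: [0.5286, 0.0866, 0.4044]
orientation: [-180.0, 0.1, -164.1]
force: [1.0, -0.1, 0.1]
opening: 0.0004
gripper_force: 0.0
[0.51270421 0.18348431] 0.14105817163106343 along 24.825386355709934 [ 0.41985426 -0.90759154]
[0.54629255 0.11087699] 204.82538635570995
pose [0.5274 0.0848 0.4042] [-1.7999e+02 -2.0000e-02 -1.6414e+02] F [ 0.1 -1.  -0.7] t 4.8 shift [-0.126  0.1   -0.004] spin -0.09965164509055739
pose [0.5274 0.0848 0.4042] [-1.7999e+02 -2.0000e-02 -1.6414e+02] F [ 0.1 -1.  -0.7] t 4.8 shift [-0.126  0.1    0.831] spin -0.09965164509055739
```

```bash
python3 -m creep '[[[-0.06,0.05,0,0,0],[-0.06,0.05,0,0,0],[0,0,0,-0.05,0],[0,0,0.15,-0.05,0],[0,0,0.18,0,0],[0,0,0.18,0,0],[0,0,0.18,0,0],[0,0,0.14,0,0]]]'; python3 -m creep '[[[0,0,0,0,0],[0,0,0,0,0]]]'
python3 - <<'E'
from h import *
n=np.array([.4199,-.9076]);c=np.array([.5127,.1835])
rows([*(c+.036*n),.238],-155.2)
s=snapshot("side");save(s,"side1")
E
```

```text
clock: 5.47
tool_pos: [0.5437, 0.1075, 0.2364]
orientation: [180.0, -0.1, -155.4]
force: [-0.2, 0.2, -0.3]
opening: 0.0007
gripper_force: 0.0
clock: 5.63
tool_pos: [0.5442, 0.1077, 0.238]
orientation: [-180.0, -0.2, -155.3]
force: [1.4, 0.1, 0.5]
opening: -0.0
gripper_force: 0.0
pose [0.5442 0.1077 0.238 ] [-1.7996e+02 -1.7000e-01 -1.5533e+02] F [1.4 0.1 0.5] t 5.6333 shift [-0.016  0.23   0.   ] spin -0.0013934395552888013
```

View pics/side1.png

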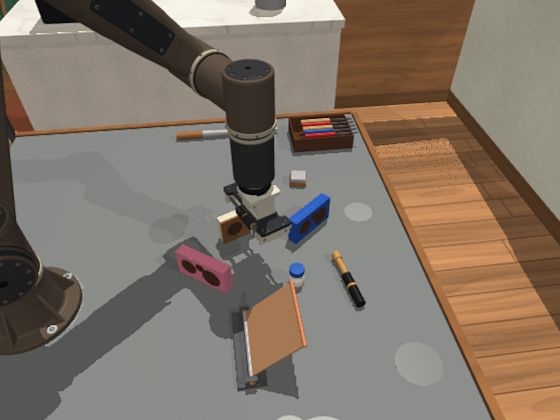

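The hand is down on the brown side of the brick (fingers at about 265,232), clear of the jar and the blue brick. Next I approach and push gently along tool +y.

```bash
python3 -m creep '[[[-0.008,0.05,0,0,0],[-0.008,0.05,0,0,0],[0,0.05,0,0,0],[0,0.04,0,0,0],[0,0.02,0,0,0],[0,0.02,0,0,0],[0,0.02,0,0,0],[0,0.02,0,0,0]]]'; python3 -m creep '[[[0,0.02,0,0,0],[0,0.02,0,0,0],[0,0.02,0,0,0],[0,0.02,0,0,0]]]'
python3 - <<'E'
from h import *
n=np.array([.4199,-.9076]);c=np.array([.5127,.1835])
rows([*(c+.036*n),.238]); s=snapshot("side");save(s,"side2")
E
```

```text
clock: 6.35
tool_pos: [0.5242, 0.1587, 0.2387]
orientation: [-180.0, -0.0, -155.3]
force: [0.9, -0.6, 2.2]
opening: 0.0007
gripper_force: 0.8
clock: 6.68
tool_pos: [0.5176, 0.1731, 0.2386]
orientation: [-180.0, -0.0, -155.3]
force: [0.2, -0.2, 0.2]
opening: 0.0004
gripper_force: 0.3
pose [0.5176 0.1731 0.2386] [-1.8000e+02 -1.0000e-02 -1.5533e+02] F [ 0.2 -0.2  0.2] t 6.6833 shift [ 0.    -0.123  0.003] spin None
```

View pics/side2.png

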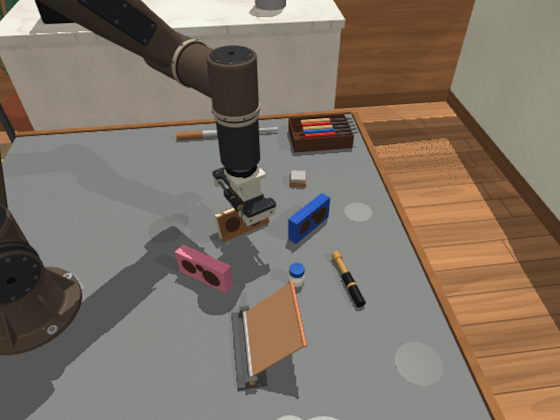

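The brick is tilting (around 240,222), with no sliding visible. I keep pushing.

```bash
python3 -m creep '[[[0,0.02,0,0,0],[0,0.02,0,0,0],[0,0.02,0,0,0],[0,0,0,0,0],[0,0,0,0,0],[0,0,0,0,0],[0,0,0,0,0],[0,0,0,0,0]]]'
python3 - <<'E'
from h import *
n=np.array([.4199,-.9076]);c=np.array([.5127,.1835])
rows([*(c+.06*n),.405]); s=snapshot("side");t=snapshot("top")
f=np.hstack([s["frame"][170:260,180:320],t["frame"][195:285,180:320]]);s["frame"]=cv2.resize(f,None,fx=2.8,fy=2.8);save(s,"c2")
E
```

```text
clock: 7.4
tool_pos: [0.5127, 0.1837, 0.2386]
orientation: [-180.0, -0.0, -155.3]
force: [0.2, 0.1, -0.3]
opening: 0.0004
gripper_force: 0.0
pose [0.5127 0.1837 0.2386] [-180.     -0.   -155.32] F [ 0.2  0.1 -0.3] t 7.4 shift [-0.    -0.301 -0.832] spin None
```

View pics/c2.png

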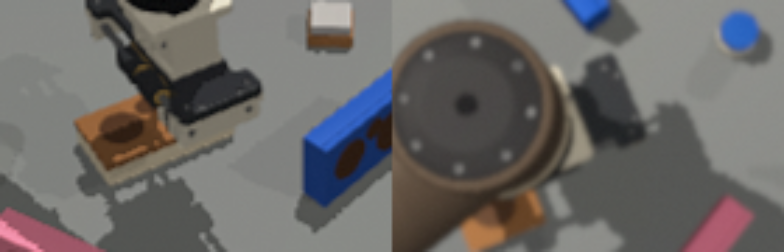

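The brick lies flat with its brown face up. Now I lift and travel to the far side of the shield.

```bash
python3 -m creep '[[[0,0,-0.16,0,0],[0,0,-0.17,0,0],[0,0,-0.17,0,0],[0,0,-0.17,0,0],[0,0,-0.16,0,0],[0,-0.17,0,0,0],[0,-0.175,0,0,0],[0,-0.175,0,0,0]]]'; python3 -m creep '[[[0,-0.175,0,0,0],[0,-0.175,0,0,0],[0,-0.175,0,0,0],[0,-0.175,0,0,0],[0,-0.175,0,0,0],[0,-0.175,0,0,0],[0,-0.175,0,0,0],[0.05,-0.18,0,0,0]]]';python3 -m creep '[[[0,0,0,0.07,0],[0,0,0,0.07,0],[0,0,0,0.07,0],[0,0,0,0.064,0],[0,0,0,0,0]]]'
python3 - <<'E'
from h import *
np.set_printoptions(precision=4,suppress=True)
rows([.665,-.17,.275],180)
s=snapshot("side");t=snapshot("top")
for q in("shield_top","shield_hinge","shield_stand","brick_center","brick"):
    A=nets.landmark_of(s,q);B=nets.landmark_of(t,q)
    print(q,[(np.round(x["uv"]),x["confidence"]) for x in A],[(np.round(x["uv"]),x["confidence"]) for x in B])
    for a in A:
        for b in B:
            p,e=tri(s,a["uv"],t,b["uv"])
            if e<.015: print("  ",p,e)
E
```

```text
clock: 8.17
tool_pos: [0.5563, 0.0886, 0.4058]
orientation: [180.0, 0.1, -155.2]
force: [1.2, 0.2, 0.5]
opening: 0.0002
gripper_force: 0.0
clock: 8.83
tool_pos: [0.6657, -0.1715, 0.404]
orientation: [180.0, -0.0, -155.3]
force: [1.6, 0.2, 0.3]
opening: 0.0006
gripper_force: 0.0
clock: 9.25
tool_pos: [0.6643, -0.1705, 0.4043]
orientation: [180.0, -0.0, 179.7]
force: [0.1, -0.4, -0.4]
opening: 0.0002
gripper_force: 0.0
pose [ 0.6643 -0.1705  0.4043] [179.99  -0.03 179.74] F [ 0.1 -0.4 -0.4] t 9.25 shift [-0.003  0.003  0.647] spin -0.002917169617266937
shield_top [(array([299., 312.]), 0.72)] [(array([371., 215.]), 0.56)]
   [ 0.6038 -0.1679  0.1118] 0.004533319638688037
shield_hinge [(array([246., 344.]), 0.7), (array([296., 280.]), 0.3)] []
shield_stand [(array([248., 347.]), 0.73)] []
brick_center [(array([206., 266.]), 0.88), (array([236., 215.]), 0.84), (array([307., 217.]), 0.78)] [(array([215., 255.]), 0.89), (array([286., 289.]), 0.86), (array([236., 180.]), 0.83)]
   [0.4118 0.0343 0.0478] 0.0026493404019032243
   [0.4932 0.2252 0.0236] 0.0035238212430584374
   [0.6893 0.1763 0.0385] 0.008867502468200821
brick [(array([207., 282.]), 0.97), (array([306., 227.]), 0.87), (array([244., 218.]), 0.84)] [(array([236., 182.]), 0.7), (array([286., 287.]), 0.67), (array([225., 248.]), 0.62)]
   [ 0.4102  0.032  -0.0118] 0.0034093283865968393
   [ 0.6894  0.181  -0.0035] 0.010603094396128472
   [0.5132 0.1982 0.0369] 0.003592013762194355
```

```bash
python3 -m creep '[[[0,0,0.16,0,0],[0,0,0.16,0,0],[0,0,0.16,0,0],[0,0,0.16,0,0],[0,0,0,0,0],[0.05,0,0,0,0],[0.05,0,0,0,0],[0.05,0,0,0,0]]]';python3 -m creep '[[[0.04,0,0,0,0],[0.04,0,0,0,0],[0.04,0,-0.02,0,0],[0.03,0,-0.02,0,0],[0.03,0,-0.02,0,0],[0.03,0,-0.02,0,0],[0.03,0,-0.02,0,0],[0.03,0,-0.02,0,0]]]'
```

```text
clock: 10.52
tool_pos: [0.6341, -0.1703, 0.2791]
orientation: [-180.0, 0.2, -180.0]
force: [-0.4, -0.3, -0.3]
opening: 0.0006
gripper_force: 0.0
clock: 11.18
tool_pos: [0.5827, -0.1703, 0.3049]
orientation: [-179.9, 0.7, -179.9]
force: [6.4, 0.2, 5.5]
opening: 0.0006
gripper_force: 3.2
```

```bash
python3 -m creep '[[[0.04,0,-0.01,0,0],[0.04,0,-0.01,0,0],[0.04,0,-0.01,0,0],[0.04,0,0,0,0],[0.04,0,0,0,0],[0.04,0,0,0,0],[0.03,0,0,0,0],[0.03,0,0,0,0]]]'
python3 - <<'E'
from h import *
s=snapshot("side");f=s["frame"][230:400,200:360];s["frame"]=cv2.resize(f,None,fx=3,fy=3);save(s,"c3")
E
```

```text
clock: 11.85
tool_pos: [0.5194, -0.1703, 0.3063]
orientation: [180.0, -0.1, -180.0]
force: [3.5, -0.3, 2.1]
opening: 0.0006
gripper_force: 1.2
```

View pics/c3.png

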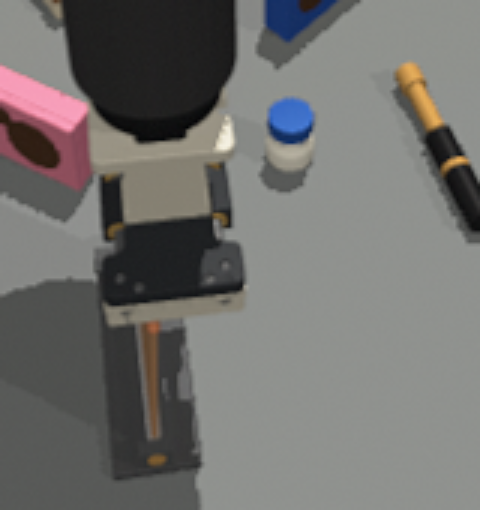

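The leaf is almost upright (at 150,380 in the crop). I creep on until the stop shows in the force.

```bash
python3 -m creep '[[[0.01,0,0,0,0],[0.01,0,0,0,0],[0.01,0,0,0,0],[0,0,0,0,0]]]'; python3 -m creep '[[[0.01,0,0,0,0],[0.01,0,0,0,0],[0,0,0,0,0]]]'
```

```text
clock: 12.23
tool_pos: [0.5142, -0.1703, 0.3065]
orientation: [-180.0, -0.0, -180.0]
force: [2.3, -0.0, 1.0]
opening: 0.0001
gripper_force: 0.6
clock: 12.48
tool_pos: [0.512, -0.1702, 0.3069]
orientation: [-180.0, 0.3, -179.9]
force: [9.9, -1.6, -6.0]
opening: 0.0005
gripper_force: 4.9
```

```bash
python3 -m creep '[[[0.01,0,0,0,0],[0,0,0,0,0],[0,0,0,0,0]]]'
```

```text
clock: 12.73
tool_pos: [0.5114, -0.1701, 0.3071]
orientation: [-180.0, 0.4, -179.9]
force: [15.6, -3.6, -9.9]
opening: 0.0002
gripper_force: 7.6
```

The force climbs steeply with almost no motion, so the leaf is on its stop. I back away, rise and check.

```bash
python3 -m creep '[[[-0.03,0,0,0,0],[-0.05,0,0,0,0],[-0.1,0,0,0,0],[-0.15,0,0,0,0],[-0.1,0,-0.1,0,0],[0,0,-0.17,0,0],[0,0,-0.17,0,0],[0,0,-0.1,0,0]]]'; python3 -m creep '[[[0,-0.18,0,0,0],[0,-0.18,0,0,0],[0,0,0,0,0],[0,0,0,0,0]]]'
python3 - <<'E'
from h import *
np.set_printoptions(precision=4,suppress=True)
s=snapshot("side");t=snapshot("top")
for q in("shield_top","shield_hinge","brick_center","flux_jar","torch","bench_block"):
    A=nets.landmark_of(s,q);B=nets.landmark_of(t,q)
    for a in A:
        for b in B:
            p,e=tri(s,a["uv"],t,b["uv"])
            if e<.015: print(q,p,e)
f=np.hstack([s["frame"][160:400,160:400],t["frame"][130:370,150:420]]);s["frame"]=cv2.resize(f,None,fx=1.5,fy=1.5);save(s,"c4")
E
```

```text
clock: 13.4
tool_pos: [0.5952, -0.1704, 0.4174]
orientation: [-180.0, 0.0, -180.0]
force: [0.1, -0.1, 0.9]
opening: 0.0002
gripper_force: 0.0
clock: 13.73
tool_pos: [0.5941, -0.2438, 0.4136]
orientation: [180.0, -0.1, 179.9]
force: [-0.2, 0.4, -1.2]
opening: 0.0005
gripper_force: 0.0
brick_center [0.4912 0.2262 0.0289] 0.012094623401004381
brick_center [0.412  0.0337 0.0433] 0.0016984651717908987
torch [ 0.7484 -0.0218  0.0068] 0.011040673970507025
```

View pics/c4.png

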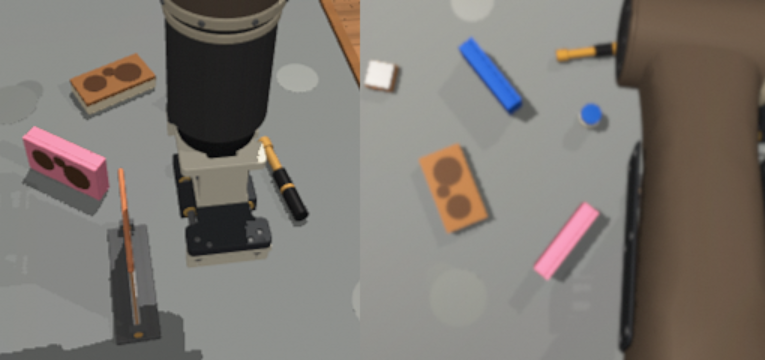

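Brick flat with brown up (112,82), shield apparently upright (125,240), bystanders in place. One numeric check of the leaf angle by projection.

```bash
python3 - <<'E'
from h import *
s=snapshot("side")
m=[x for x in nets.masks_of(s,"shield") if np.hypot(*(np.array(x["uv"])-(243,320)))<40]
for x in m[:1]:
    v,u=np.nonzero(x["region"]); i=v.argsort()[:6]; print("mask top",u[i].mean(),v[i].min(),x["uv"])
for a in(0,.05,.1,.2): print(a,[proj(s,(.497+.14*np.sin(a),-.171+k*.076,.022+.144*np.cos(a))).round(1).tolist() for k in(1,-1)])
f=s["frame"][255:400,200:300];s["frame"]=cv2.resize(f,None,fx=4,fy=4);save(s,"c5")
rows([.6,-.24,.41])
E
```

```text
mask top 239.5 272 [243.1, 329.3]
0 [[240.4, 272.8], [245.5, 339.7]]
0.05 [[243.8, 272.5], [249.4, 339.3]]
0.1 [[247.3, 272.3], [253.4, 339.0]]
0.2 [[254.2, 272.2], [261.2, 338.7]]
pose [ 0.5945 -0.2422  0.4147] [-180.      0.   -179.97] F [ 0.5  0.  -0.2] t 14.5333 shift [-0.028  0.011  0.024] spin None
```

View pics/c5.png

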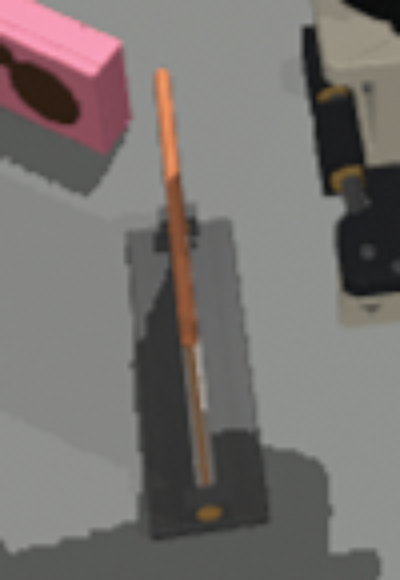

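The rolled edge's far end at (240,272) and near end at (247,340) match the projection for a lean of 0. The job is done and the robot is clear of everything.

```bash
python3 -c "
from plant import workorder; print(workorder.close_job())"
```

```text
the job is handed in; nothing more can be done
None
```

The job is handed in: by pushing only, the brick was tipped flat with its scorched brown face up beside where it stood, then the heat shield was pushed upright onto its stop, and the jar, torch and bench block were left where they were.

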